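# Tip the paint test panels over in their drying rest

### The arm

A 6-joint arm with a two-finger parallel gripper is mounted at the origin on a cart in front of the work surface, level with it; the furniture and walls round the work are solid. World frame = base frame: x ahead of the robot, y to its left, z up, the work surface at z = 0. Lengths are in m, angles in rad, forces in N, time in s.
With the tool pointing down it reaches from about 0.25 to 0.8 m from the base axis. Payload 8.5 kg.
Tool frame: the origin (TCP) lies at the very end of the fingers, on their centre line; the grasp point (between the pads) lies 19 mm behind it (ctrl.grasp_offset is the z of the grasp point in the tool frame, in m); z points along the fingers, y is the direction in which the jaws open and shut (so a half turn about z gives the same grasp; the last joint's range is limited). The gripper opens to 85 mm and grips with 20 to 120 N. Pads are 22 mm wide; open, the fingers measure 114 mm over their backs; the gripper's body (76 mm by 85 mm) begins 54 mm behind the grasp point. The pads swing forward as they close: fully open they stand 13 mm farther back than shut.
Start: joints at [-1.108, 0.238, -0.013, 1.319, 0, 1.571], TCP at [0.234, -0.47, 0.231] pointing down, gripper open.
Joint ranges: [-2.66, 2.66], [-1.03, 1.9], [-1.14, 1.46], [-1.82, 2.27], [-1.45, 1.34], [-3.14, 3.14]. Speed limits (rad/s): [2.22, 2.22, 2.79, 3.14, 3.14, 3.14].

### API

Orientations are given as [roll, pitch, yaw] about the fixed x, y, z axes, in that order (R = Rz(yaw) Ry(pitch) Rx(roll)).
In Python, from station import ctrl, vision, ticket, models gives the robot as it stands.
- The arm moves only by the tool apply_moves, never from a script. Its arguments are lists of equal length, an entry for each row: "delta_pos": the shift along the tool's x, y, z in units of 50 mm (1.0 is 50 mm), a list of three; "roll": the turn about the tool's z in units of 8 degrees (1.0 is 8 degrees); "fingers": the closure, from 0 (fully open) to 1 (shut). In form: {"delta_pos": [[dx, dy, dz], ...], "roll": [roll, ...], "fingers": [fingers, ...]}. A call has 1 to 20 rows; each row shifts and turns the commanded pose from where the row before left it, along the tool's axes as they then stand; what a row does not reach is not made up. A row lasts 1/10 s, in which the tool goes at most 50 mm and 8.59 degrees, less where a joint would pass 70% of its speed; a pose out of reach is approached as far as the arm can. A call is refused whole if a number of a shift passes 1 or a number of a turn 1, either way. A call with a gripper value outside its range is refused whole. The fingers move at their own pace and stop on an object; "squeeze" is the grip in N (left out, the last holds). Time passes only in rows, so rows that do not move let the fingers close. It gives the time, the measured TCP pose, the force and the opening at its end, in the units of the state.
- ctrl.state(): the state, without advancing time (a new reading comes with each control period).
- vision.capture(name): name is "scene" or "top"; returns a dict with "frame" (384x512x3 uint8, red, green, blue), "mtx" (3x3 intrinsics, pixels), "rvec" (rotation vector, rad) and "tvec" (3), from world to camera coordinates, as OpenCV has them. Camera axes: x right, y down, z forward; pixel columns grow to the right and rows downward; lengths in m; the calibration is good to about 2 mm. A picture is of the moment at which its call begins. There is no depth.
- ticket.job_done(): hands the job in, once; it reports no verdict.
Trained networks look in a picture, given as the dict that the camera call returned (one of the last four; its "shot" number tells which), for a name from the list of things; names that differ only in an ending like _2 or _b are one class to them, and where a whole thing is asked for, a point or a joint stands for the part that bears it (a point fixed in the world has none). Each returns a list of dicts, best first, with "conf" (0 to 1); they miss things now and then, are a little off and sometimes report something else, mostly with a low value. They report only what shows in the picture. A call takes as long as a camera call.
- models.outline_of(thing, picture): "pixels" (384x512 bool, what is visible of it) and "box" ([left, top, right, bottom] in pixels, round what is visible of it).
The state is a dict: "clock": time; "joint_pos": joint angles; "joint_velocities": joint speeds; "effort": joint torques, N m; "position": TCP position; "orientation": TCP orientation; "ft_force": force on the tool from outside, world axes, zero at the start; "moment": the same for the moment, N m; "width": opening from 0.0 (shut) to 1.0 (fully open).
Only numpy, scipy, OpenCV 4.12 (cv2) and the standard library are available. Lean on these libraries where they do the work, as an engineer would, in place of code of your own. Each camera call takes 0.05 s, during which the arm holds its last target.

### The job

Three small painted test panels stand in a drying rest, and two of them lean towards the robot, with their painted faces turned down. Push each of these two over at the top, gently and with the fingertips only, so that it tips across the groove and all three lean back on the rail farther from the robot. Do not grip, lift or carry a panel: each keeps its foot in the groove at its own place; leave the panel that already leans back and the small tools round the rest alone.

Things in the scene. Friction and masses are not known exactly. Their poses are not given: they have to be found in the camera images.
- rest: drying rest, fixed: wooden base 130 (x) x 320 (y) x 8 mm. Groove along y at x = 0: floor 8 mm above the worktop, 24 mm wide, between strips 12 mm high. Three panel places, about y = -92, 0, +92 mm, 22 mm apart. Origin: middle of the underside; x points away from the robot (turned by up to 0.4 rad), y left, z up. A panel pushed a little past upright falls on to the other rail by itself
- near_rail (a point): middle of the rail nearer the robot, 41 mm to -x of the groove's middle, its axis 75 mm above the worktop, parallel to the rest's y; rubber sleeves 15 mm thick, so its top is 82.5 mm up; end posts 144 mm either side
- far_rail (a point): middle of the rail farther from the robot, like the near one but 41 mm to +x. A panel already lying on it and pushed on hard would climb out over it
- panel_a: one of three alike wooden panels 10 mm thick, 70 wide, 125 high, about 90 g; -x face primed white with three swatches. Foot loose in the groove, leans about 0.40 rad on a rail. Origin: centre of the underside; own z runs up to the top edge, y along the width. At the start it leans on the near rail (top towards the robot, -x of the rest)
- panel_b: one of three alike wooden panels 10 mm thick, 70 wide, 125 high, about 90 g; -x face primed white with three swatches. Foot loose in the groove, leans about 0.40 rad on a rail. Origin: centre of the underside; own z runs up to the top edge, y along the width. At the start it leans on the near rail, as panel_a does
- panel_c: one of three alike wooden panels 10 mm thick, 70 wide, 125 high, about 90 g; -x face primed white with three swatches. Foot loose in the groove, leans about 0.40 rad on a rail. Origin: centre of the underside; own z runs up to the top edge, y along the width. At the start it already leans on the far rail (top away from the robot). Which panel has which place varies
- top_a (a point): middle of the top edge of panel_a, 125 mm from its foot; about 0.125 m above the worktop while the panel leans and 0.133 m when it is upright; about 50 mm to the rest's -x side of the groove when the panel leans on the near rail, 50 mm to the +x side on the far rail
- top_b (a point): middle of the top edge of panel_b, 125 mm from its foot; about 0.125 m above the worktop while the panel leans and 0.133 m when it is upright; about 50 mm to the rest's -x side of the groove when the panel leans on the near rail, 50 mm to the +x side on the far rail
- top_c (a point): middle of the top edge of panel_c, 125 mm from its foot; about 0.125 m above the worktop while the panel leans and 0.133 m when it is upright; about 50 mm to the rest's -x side of the groove when the panel leans on the near rail, 50 mm to the +x side on the far rail
- brush: loose wooden brush, 157 mm long, 14 mm wide, 10 mm high, lying on the far side of the rest; bystander; origin under its middle
- fibre_pen: loose pen, 124 mm long, 12 mm thick, lying on the near side of the rest; bystander; origin under its middle
- loupe: loose folding magnifier, 27 x 42 x 13 mm, on the near side of the rest; bystander; origin under its middle
- polish_tin: loose round tin, 64 mm across, 24 mm high, left of the rest; bystander; origin under its middle

How it is judged:
At the end, for the whole second after the job is handed in: all three panels lean on the far rail, 0.25 to 0.56 rad from upright with the top edge more than 30 mm to the far side of the groove's middle, the foot down in the groove (origin within 15 mm of its middle line and below 22 mm) and within 30 mm of where it stood, at rest (x of each of top_a, top_b, top_c in the frame of rest above 0.03 m and angle between panel_a's own z axis and vertical between 0.25 and 0.56 rad and x of panel_a in the frame of rest between -0.015 and 0.015 m and height (world z) of each of panel_a, panel_b, panel_c below 0.022 m and distance of each of panel_a, panel_b, panel_c from where it was at the start of the episode below 0.03 m and linear speed of each of panel_a, panel_b, panel_c below 0.02 m/s and angular speed of each of panel_a, panel_b, panel_c below 0.15 rad/s and angle between panel_b's own z axis and vertical between 0.25 and 0.56 rad and x of panel_b in the frame of rest between -0.015 and 0.015 m and angle between panel_c's own z axis and vertical between 0.25 and 0.56 rad and x of panel_c in the frame of rest between -0.015 and 0.015 m); the robot touches nothing.
It fails at once if a panel is lifted out of the groove or carried away from its place ((height (world z) of panel_a above 0.03 m or distance of panel_a from where it was at the start of the episode above 0.045 m) or (height (world z) of panel_b above 0.03 m or distance of panel_b from where it was at the start of the episode above 0.045 m) or (height (world z) of panel_c above 0.03 m or distance of panel_c from where it was at the start of the episode above 0.045 m)).
It fails at once if a panel is pinched or pressed hard (more than 15 N) (contact force between the fingers and panel_a above 15 N or contact force between the fingers and panel_b above 15 N or contact force between the fingers and panel_c above 15 N).
It fails at once if the panel that already leans on the far rail is tipped or pushed about (distance of top_c from where it was at the start of the episode above 0.025 m).
It fails at once if a loose thing round the rest is disturbed (distance of any of brush, fibre_pen, loupe, polish_tin from where it was at the start of the episode above 0.02 m).
It also fails if it takes over 46 s, if anything falls off the work surface, if the arm or the gripper's body presses on something with over 40 N, if the wrist force passes 120 N, or if a joint passes its speed limit or range.

## Working session

There is one attempt and no reset: what is moved stays moved. The work goes in short steps, Python scripts to look and compute and a tool call to move; the robot and the scene stay as the last step left them, time stands still between calls to the robot, and variables do not carry over. Pictures are saved under pics/ and viewed, and the job is handed in when it is done.

Besides the shell and the picture viewer there is one more tool, called by a JSON object that holds its "fn" and its "kwargs". apply_moves: Moves the arm, as the interface text tells. Its arguments: {"type":"object","properties":{"delta_pos":{"type":"array","items":{"type":"array","items":{"type":"number"}}},"roll":{"type":"array","items":{"type":"number"}},"fingers":{"type":"array","items":{"type":"number"}},"squeeze":{"type":"number"}},"required":["delta_pos","roll","fingers"]}

```bash
mkdir -p pics; python3 - <<'E'
from station import ctrl, vision, ticket, models
import cv2, numpy as np, pickle
print(ctrl.state())
for n in ("scene","top"):
    c=vision.capture(n)
    cv2.imwrite(f"pics/{n}0.png",cv2.resize(c["frame"][:,:,::-1],(768,576),interpolation=cv2.INTER_CUBIC))
    pickle.dump(c,open(f"{n}0.pkl","wb"))
    R=cv2.Rodrigues(np.array(c["rvec"]))[0]; print(n,c["mtx"],"cam pos",-R.T@np.array(c["tvec"]).ravel())
    for t in ("rest","panel_a","brush","fibre_pen","loupe","polish_tin"):
        for d in models.outline_of(t,c): print(n,t,round(d["conf"],2),d["box"])
E
```

```text
{'clock': 0.0, 'joint_pos': array([-1.10800349e+00,  2.38774662e-01, -1.42641572e-02,  1.31920057e+00,
        3.84834736e-05,  1.57077148e+00]), 'joint_velocities': array([-7.98606270e-04, -8.42207857e-05, -4.26353558e-04,  5.16915344e-04,
        1.06240229e-03, -2.72124505e-04]), 'effort': array([ 1.41494547e-03, -5.38784516e+01,  3.46439767e+01,  1.84341572e-02,
        6.91907826e-05,  3.67732298e-06]), 'position': array([ 0.23420803, -0.46939229,  0.23067698]), 'orientation': array([-3.14014960e+00, -3.85192913e-05,  4.62817631e-01]), 'ft_force': array([-0.1309185 , -0.82447515, -0.10811133]), 'moment': array([-0.01410353, -0.02516001, -0.04775981]), 'width': 1.0030478005820054}
scene [[483.24022318   0.         250.70634223]
 [  0.         483.24022318 191.89150135]
 [  0.           0.           1.        ]] cam pos [-0.18035306  0.75020883  0.69005161]
scene rest 0.82 [216.9, 169.5, 313.2, 242.1]
scene rest 0.31 [232.7, 179.2, 267.9, 225.4]
scene panel_a 0.83 [234.6, 181.5, 268.3, 223.6]
scene panel_a 0.76 [262.3, 149.3, 290.2, 198.9]
scene panel_a 0.62 [258.7, 167.1, 288.8, 
[... 175 characters left out ...]
.9, 274.5, 237.6, 304.0]
top [[366.22767204   0.         256.23791309]
 [  0.         366.22767204 186.88003212]
 [  0.           0.           1.        ]] cam pos [ 0.40013403 -0.0014847   0.96182809]
top rest 0.91 [226.6, 149.1, 358.3, 206.2]
top panel_a 0.97 [280.7, 173.7, 311.7, 196.4]
top panel_a 0.87 [248.2, 183.9, 276.7, 199.6]
top panel_a 0.86 [314.9, 141.2, 345.2, 179.0]
top panel_a 0.5 [156.2, 229.0, 182.4, 257.1]
top brush 0.73 [232.3, 151.1, 355.7, 211.6]
top brush 0.66 [287.0, 139.1, 301.4, 147.3]
top brush 0.16 [153.1, 229.0, 181.0, 259.7]
top fibre_pen 0.75 [301.2, 216.9, 344.3, 222.1]
top loupe 0.49 [263.4, 216.3, 275.4, 228.1]
top polish_tin 0.69 [153.4, 230.0, 182.7, 256.1]
```

```bash
python3 - <<'E'
import cv2,pickle
c=pickle.load(open("top0.pkl","rb"))["frame"][:,:,::-1][120:270,140:380]
s=pickle.load(open("scene0.pkl","rb"))["frame"][:,:,::-1][130:320,180:340]
cv2.imwrite("pics/topcrop.png",cv2.resize(c,(800,500),interpolation=cv2.INTER_CUBIC))
cv2.imwrite("pics/scenecrop.png",cv2.resize(s,(480,570),interpolation=cv2.INTER_CUBIC))
E
```

```text
(no output)
```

View pics/top0.png

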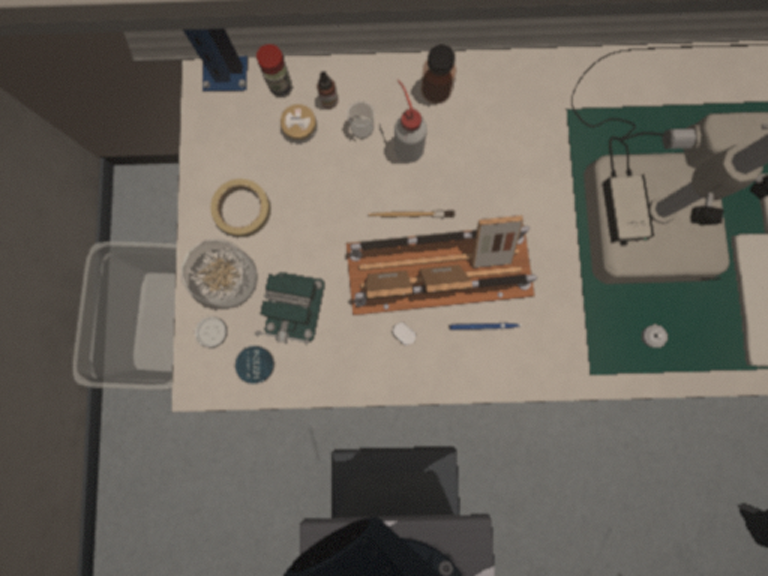

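View pics/topcrop.png

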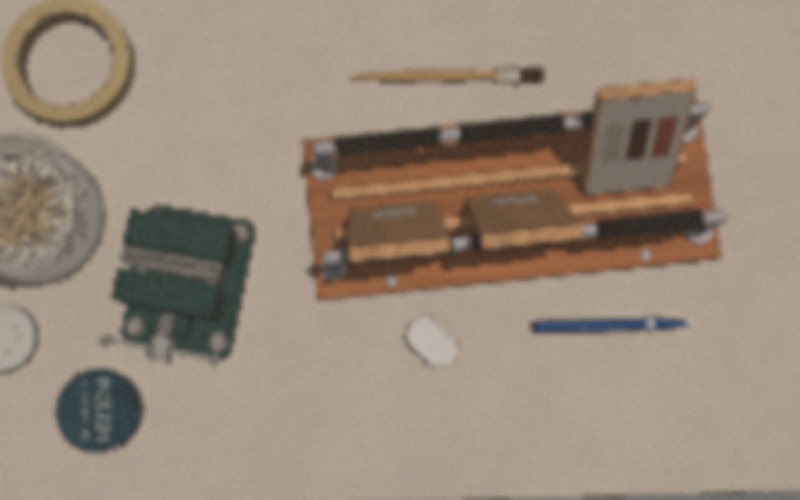

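View pics/scenecrop.png

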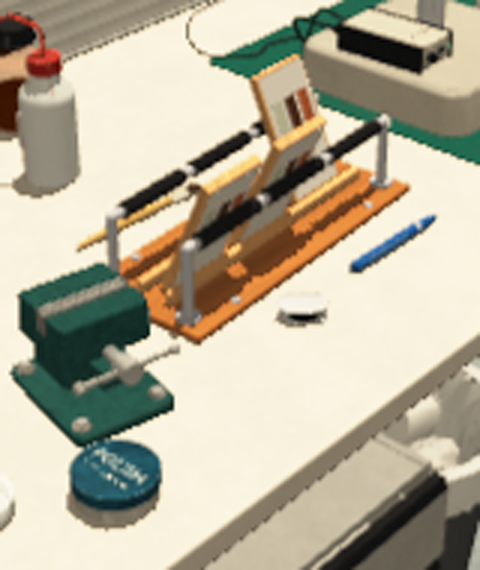

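```bash
cat > h.py <<'E'
import cv2,pickle,numpy as np
from scipy.optimize import least_squares
def load(n): return pickle.load(open(n+".pkl","rb"))
def proj(c,P): return cv2.projectPoints(np.asarray(P,float).reshape(-1,1,3),np.array(c["rvec"],float),np.array(c["tvec"],float),np.array(c["mtx"]),None)[0].reshape(-1,2)
def back(c,uv,z):
    R=cv2.Rodrigues(np.array(c["rvec"],float))[0]; o=-R.T@np.array(c["tvec"],float).ravel()
    d=R.T@np.linalg.inv(c["mtx"])@np.array([uv[0],uv[1],1.0]); return o+d*(z-o[2])/d[2]
def rest2w(p,P):
    x,y,a=p; P=np.asarray(P,float).reshape(-1,3); ca,sa=np.cos(a),np.sin(a)
    return np.c_[x+ca*P[:,0]-sa*P[:,1],y+sa*P[:,0]+ca*P[:,1],P[:,2]]
E
python3 - <<'E'
from h import *
c=load("top0"); s=load("scene0")
print(proj(c,[[0,0,0],[.234,-.47,.231],[.4,.2,0]]))
tc=lambda u,v:(u/3.3333+140,v/3.3333+120)
sc=lambda u,v:(u/3+180,v/3+130)
P=[[.065,.16,.008],[-.065,.16,.008],[-.065,-.16,.008]]
U=np.array([tc(304,140),tc(318,299),tc(720,257)])
# scene: BL corner, BR corner
Ps=[[-.065,.16,.008],[-.065,-.16,.008]]; Us=np.array([sc(197,337),sc(409,185)])
f=lambda p:(proj(c,rest2w(p,P))-U).ravel()
r=least_squares(f,[.4,0,0]);print(r.x,r.fun)
g=lambda p:np.r_[(proj(c,rest2w(p,P))-U).ravel(),(proj(s,rest2w(p,Ps))-Us).ravel()]
r=least_squares(g,[.4,0,0]);print(r.x,r.fun)
p=r.x; np.save("rest.npy",p)
def lines():
    L=[]
    b=[[.065,.16,.008],[-.065,.16,.008],[-.065,-.16,.008],[.065,-.16,.008]]
    for i in range(4): L.append((b[i],b[(i+1)%4],(0,255,0)))
    for sx in(-.041,.041): L.append(([sx,-.144,.075],[sx,.144,.075],(255,0,255)))
    for k,(y,sg) in enumerate(((.092,-1),(0,-1),(-.092,1))):
        ax=sg*.4; 
        for o in (-.005,.005):
            q=[]
            for yy,z in((y-.035,0),(y-.035,.125),(y+.035,.125),(y+.035,0)):
                q.append([o*np.cos(ax)+z*np.sin(ax),yy,.010+z*np.cos(ax)-o*np.sin(ax)])
            for i in range(3): L.append((q[i],q[i+1],(0,0,255)))
    return L
for c_,n,x0,y0,w,h,k in((c,"t",200,120,200,120,4),(s,"s",180,130,160,140,4)):
    im=cv2.resize(c_["frame"][:,:,::-1][y0:y0+h,x0:x0+w],(w*k,h*k),interpolation=cv2.INTER_CUBIC)
    for a,b,col in lines():
        q=(proj(c_,rest2w(p,[a,b]))-[x0,y0]+.5)*k-.5
        cv2.line(im,tuple(int(v) for v in q[0]),tuple(int(v) for v in q[1]),col,1)
    cv2.imwrite(f"pics/ov_{n}.png",im)
for nm,P_ in(("near",[-.041,0,.075]),("far",[.041,0,.075])): print(nm,rest2w(p,P_))
for nm,u in(("pen",(323,218.5)),("loupe",(269.5,222)),("brush",(274,143)),("tin",(170,243))): print(nm,back(c,u,.01))
E
```

```text
[[265.08670821 411.00945433]
 [511.11802107 326.12834983]
 [183.3705148  246.29627085]]
[ 0.56704817 -0.09154606  0.07600124] [-0.63523028 -0.41622614 -0.24168525  0.24398118  0.86058105  0.1106339 ]
[ 0.56777473 -0.09096612  0.07521556] [-0.84217569 -0.72364287 -0.49252864 -0.07275678  0.60668032 -0.10906131
  0.55561582  0.29955742  0.53833684 -0.34961369]
near [[ 0.52689066 -0.09404705  0.075     ]]
far [[ 0.60865881 -0.08788519  0.075     ]]
pen [ 0.46120508 -0.16425137  0.01      ]
loupe [ 0.45606197 -0.02550345  0.01      ]
brush [ 0.66667773 -0.04450278  0.01      ]
tin [0.40933156 0.23246047 0.01      ]
```

View pics/ov_t.png

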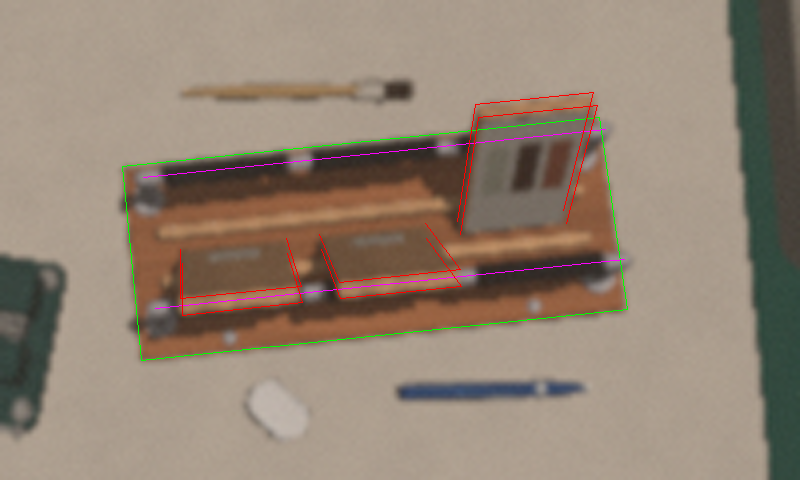

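View pics/ov_s.png

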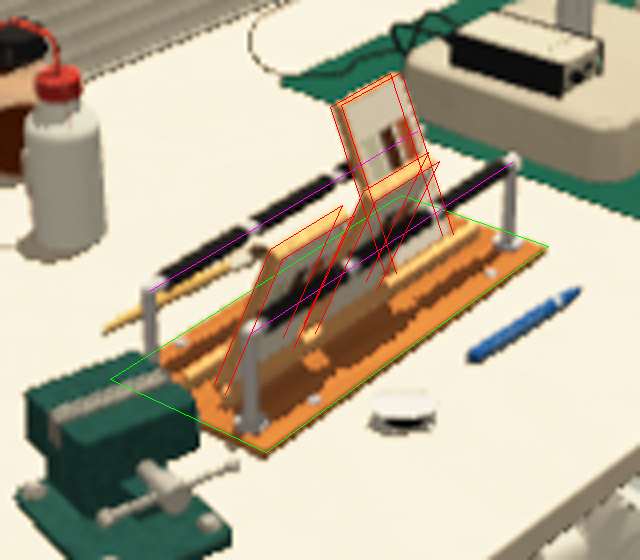

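```bash
cat >> h.py <<'E'
def w2rest(P):
    x,y,a=np.load("rest.npy"); d=np.array(P[:2])-[x,y]; ca,sa=np.cos(a),np.sin(a)
    return np.array([ca*d[0]+sa*d[1],-sa*d[0]+ca*d[1],P[2]])
E
python3 - <<'E'
from h import *
from station import ctrl
s=ctrl.state(); print(w2rest(s["position"]),s["orientation"])
c=load("top0")
# top edges near corners seen (crop4x px): 
for u in((180,306),(300,302),(337,297),(458,283)): print(w2rest(back(c,((u[0]+.5)/4-.5+200,(u[1]+.5)/4-.5+120),.124)))
E
```

```text
[-0.36093048 -0.35263828  0.2312618 ] [-3.14143338e+00 -1.70029400e-05  4.62761170e-01]
[-0.04783271  0.12768834  0.124     ]
[-0.05271802  0.05862141  0.124     ]
[-0.05204634  0.03709295  0.124     ]
[-0.05120833 -0.03320148  0.124     ]
```

{"fn": "apply_moves", "kwargs": {"delta_pos": [[0, 0, 0], [0, 0, 0], [0, 0, 0]], "roll": [0.93, 0.93, 0.92], "fingers": [1, 1, 1]}}

```text
clock: 1.0
position: [0.2344, -0.4697, 0.2313]
orientation: [-3.142, 0.0, 0.069]
ft_force: [1.1, -0.3, 1.3]
width: 0.515
```

{"fn": "apply_moves", "kwargs": {"delta_pos": [[0.36, -0.5, 0], [0.36, -0.5, 0], [0.36, -0.5, 0], [0.36, -0.5, 0], [0.36, -0.5, 0], [0.36, -0.5, 0], [0.36, -0.5, 0], [0.36, -0.5, 0], [0.36, -0.5, 0], [0.36, -0.5, 0], [0.36, -0.5, 0], [0.36, -0.5, 0], [0.36, -0.5, 0], [0.36, -0.5, 0], [0, 0, 0], [0, 0, 0]], "roll": [0, 0, 0, 0, 0, 0, 0, 0, 0, 0, 0, 0, 0, 0, 0, 0], "fingers": [1, 1, 1, 1, 1, 1, 1, 1, 1, 1, 1, 1, 1, 1, 1, 1]}}

```text
clock: 2.6
position: [0.4596, -0.1015, 0.2312]
orientation: [3.142, 0.0, 0.076]
ft_force: [-0.3, 0.1, -0.0]
width: -0.003
```

```bash
python3 - <<'E'
from h import *
from station import ctrl
s=ctrl.state(); print(w2rest(s["position"]),s["orientation"],s["width"],s["clock"])
E
```

```text
[-0.10866631 -0.00237302  0.23118909] [3.14155277e+00 4.65685099e-04 7.63957027e-02] -0.0026549771689755725 2.6
```

{"fn": "apply_moves", "kwargs": {"delta_pos": [[0, -0.08, 0.4], [0, 0, 0.5], [0, 0, 0.5], [0, 0, 0.5], [0, 0, 0.4], [0, 0, 0.18], [0, 0, 0], [0, 0, 0]], "roll": [0, 0, 0, 0, 0, 0, 0, 0], "fingers": [1, 1, 1, 1, 1, 1, 1, 1]}}

```text
clock: 3.4
position: [0.4595, -0.0984, 0.1081]
orientation: [3.141, -0.001, 0.074]
ft_force: [-0.6, -0.0, -0.8]
width: -0.002
```

```bash
python3 - <<'E'
from h import *
from station import ctrl,vision
s=ctrl.state(); print(w2rest(s["position"]),s["orientation"],s["width"],s["clock"])
for n,x0,y0,w,h in(("top",200,120,200,120),("scene",180,110,160,140)):
    c=vision.capture(n); cv2.imwrite(f"pics/{n}1.png",cv2.resize(c["frame"][:,:,::-1][y0:y0+h,x0:x0+w],(w*4,h*4),interpolation=cv2.INTER_CUBIC))
E
```

```text
[-0.10852022  0.00067997  0.1080501 ] [ 3.14139247e+00 -6.69749478e-04  7.39543279e-02] -0.0024280807672040733 3.4
```

View pics/scene1.png

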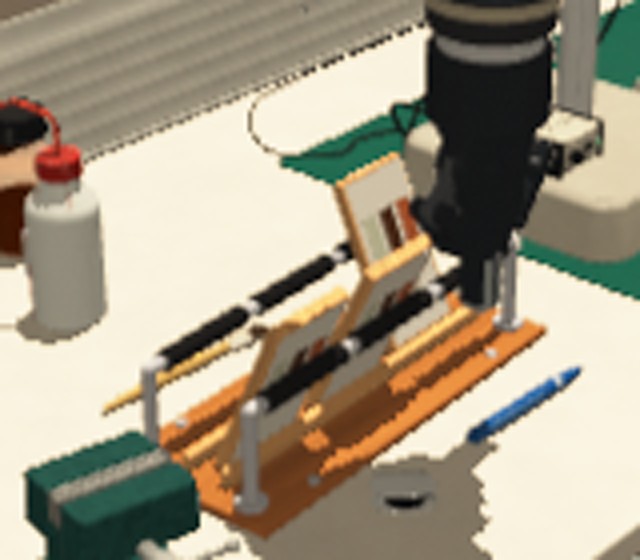

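View pics/top1.png

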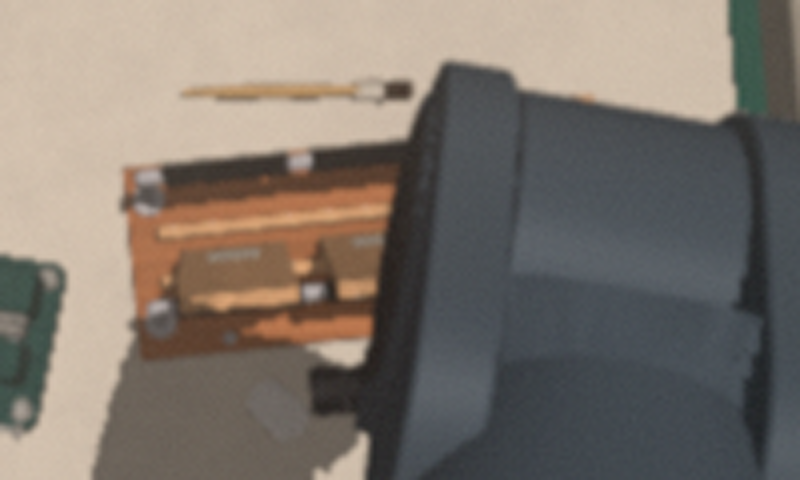

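{"fn": "apply_moves", "kwargs": {"delta_pos": [[0.16, -0.02, 0], [0.16, 0, 0], [0.16, 0, 0], [0.16, 0, 0], [0.08, 0, 0], [0.08, 0, 0], [0.08, 0, 0], [0.08, 0, 0], [0.08, 0, 0], [0.08, 0, 0], [0.08, 0, 0]], "roll": [0, 0, 0, 0, 0, 0, 0, 0, 0, 0, 0], "fingers": [1, 1, 1, 1, 1, 1, 1, 1, 1, 1, 1]}}

```text
clock: 4.6
position: [0.5194, -0.0925, 0.1073]
orientation: [-3.142, -0.0, 0.075]
ft_force: [-0.1, 0.2, 0.8]
width: 0.001
```

```bash
cat > look.py <<'E'
from h import *
import sys
from station import ctrl,vision
s=ctrl.state(); print(w2rest(s["position"]),s["orientation"],s["ft_force"],s["clock"])
for n,x0,y0,w,h in(("top",200,120,200,120),("scene",180,110,160,140))[int(sys.argv[2]):]:
    c=vision.capture(n); pickle.dump(c,open(f"{n}{sys.argv[1]}.pkl","wb")); cv2.imwrite(f"pics/{n}{sys.argv[1]}.png",cv2.resize(c["frame"][:,:,::-1][y0:y0+h,x0:x0+w],(w*4,h*4),interpolation=cv2.INTER_CUBIC))
E
python3 look.py 2 1
```

```text
[-0.04839798  0.00213774  0.10734283] [-3.14151409e+00 -7.43632081e-05  7.45571670e-02] [-0.11975575  0.16564977  0.79926404] 4.6
```

View pics/scene2.png

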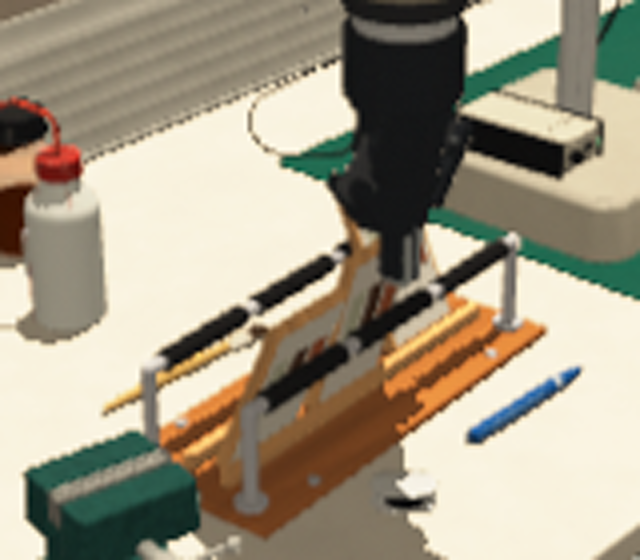

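{"fn": "apply_moves", "kwargs": {"delta_pos": [[0.08, 0, 0], [0.08, 0, 0], [0.08, 0, 0], [0.08, 0, 0], [0.08, 0, 0], [0.08, 0, 0], [0.08, 0, 0], [0.08, 0, 0], [0.08, 0, 0], [0.08, 0, 0]], "roll": [0, 0, 0, 0, 0, 0, 0, 0, 0, 0], "fingers": [1, 1, 1, 1, 1, 1, 1, 1, 1, 1]}}

```text
clock: 5.65
position: [0.5592, -0.0894, 0.1073]
orientation: [-3.141, 0.0, 0.075]
ft_force: [-0.3, 0.1, 0.3]
width: 0.002
```

```bash
python3 look.py 3 1
```

```text
[-0.00840225  0.0021612   0.10727936] [-3.14149421e+00  6.42182817e-05  7.46287709e-02] [-0.31222848  0.14249697  0.25712767] 5.65
```

View pics/scene3.png

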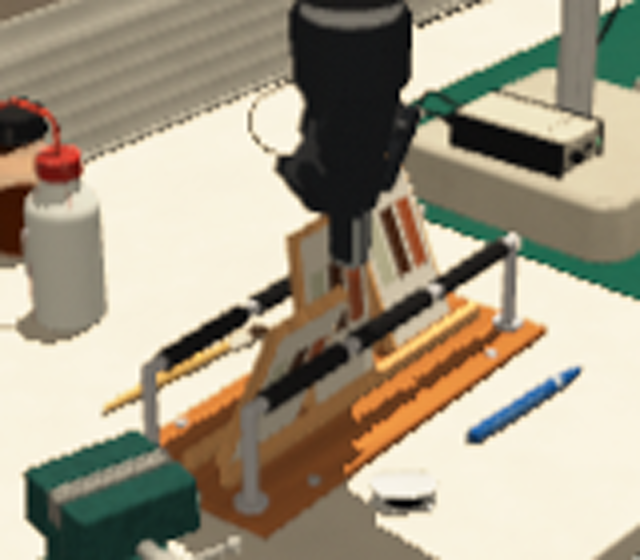

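{"fn": "apply_moves", "kwargs": {"delta_pos": [[0.07, 0, 0], [0.07, 0, 0], [0.07, 0, 0], [0.07, 0, 0], [0, 0, 0], [0, 0, 0]], "roll": [0, 0, 0, 0, 0, 0], "fingers": [1, 1, 1, 1, 1, 1]}}

```text
clock: 6.3
position: [0.5728, -0.0884, 0.1072]
orientation: [-3.141, 0.0, 0.075]
ft_force: [0.3, 0.6, -0.4]
width: -0.0
```

```bash
python3 look.py 4 1
```

```text
[0.00524958 0.00215668 0.10720541] [-3.14149227e+00  2.54133477e-04  7.46547997e-02] [ 0.29458075  0.58662121 -0.39554126] 6.3
```

View pics/scene4.png

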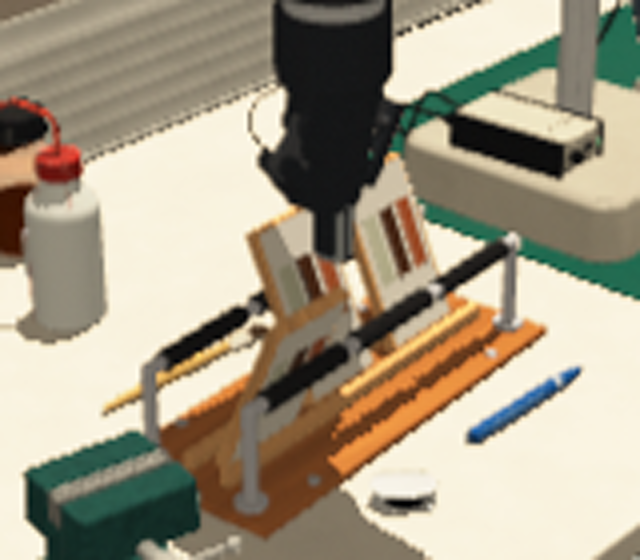

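{"fn": "apply_moves", "kwargs": {"delta_pos": [[-0.2, 0, 0], [-0.4, 0, 0], [-0.4, 0, 0], [-0.4, 0, 0], [-0.4, 0, 0], [-0.4, 0, 0], [-0.05, -0.3, 0], [0, -0.4, 0], [0, -0.4, 0], [0, -0.4, 0], [0, -0.32, 0], [0, 0, 0], [0, 0, 0]], "roll": [0, 0, 0, 0, 0, 0, 0, 0, 0, 0, 0, 0, 0], "fingers": [1, 1, 1, 1, 1, 1, 1, 1, 1, 1, 1, 1, 1]}}

```text
clock: 7.65
position: [0.4538, -0.0057, 0.1074]
orientation: [3.142, -0.0, 0.076]
ft_force: [-0.8, -0.3, -0.4]
width: 0.001
```

```bash
python3 look.py 5 0
```

```text
[-0.10725552  0.09362307  0.10737999] [ 3.14155168e+00 -1.61012669e-04  7.58890498e-02] [-0.79730832 -0.27858767 -0.4184378 ] 7.65
```

View pics/scene5.png

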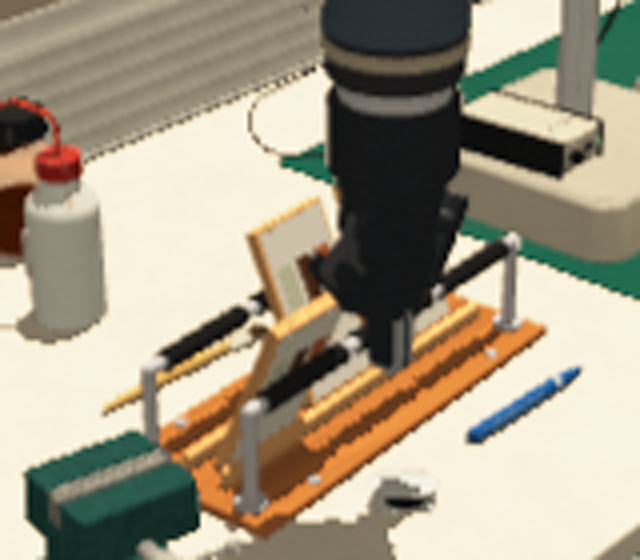

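View pics/top5.png

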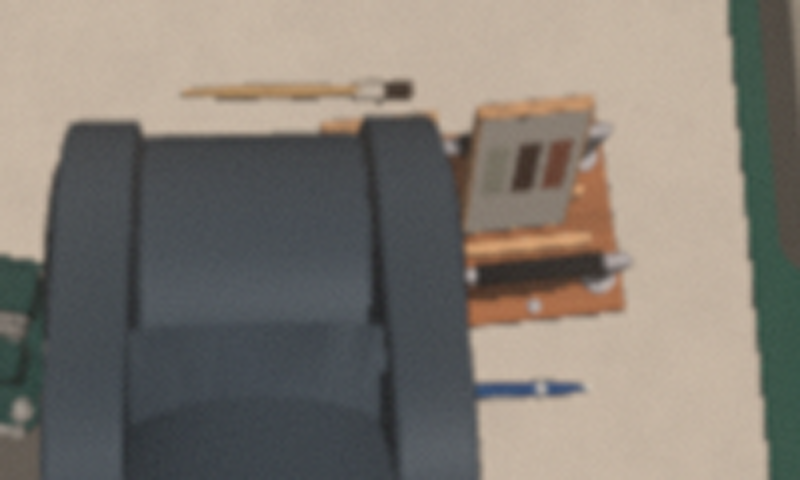

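The scene view shows the middle panel now leaning on the far rail, its top edge from about (250,235) to (325,200). The fingertips, at about (390,365), are in front of the left panel. Next is the same push on that panel.

{"fn": "apply_moves", "kwargs": {"delta_pos": [[0.16, 0, 0], [0.16, 0, 0], [0.16, 0, 0], [0.16, 0, 0], [0.08, 0, 0], [0.08, 0, 0], [0.08, 0, 0], [0.08, 0, 0], [0.08, 0, 0], [0.08, 0, 0], [0.08, 0, 0], [0.08, 0, 0], [0.08, 0, 0], [0.08, 0, 0], [0.08, 0, 0], [0.08, 0, 0], [0.08, 0, 0], [0.08, 0, 0], [0.08, 0, 0]], "roll": [0, 0, 0, 0, 0, 0, 0, 0, 0, 0, 0, 0, 0, 0, 0, 0, 0, 0, 0], "fingers": [1, 1, 1, 1, 1, 1, 1, 1, 1, 1, 1, 1, 1, 1, 1, 1, 1, 1, 1]}}

```text
clock: 9.65
position: [0.546, 0.0008, 0.1073]
orientation: [-3.141, 0.0, 0.075]
ft_force: [0.2, -0.1, 0.1]
width: 0.003
```

```bash
python3 look.py 6 1
```

```text
[-0.01483614  0.09316452  0.10729021] [-3.14147119e+00  5.97909922e-05  7.46110991e-02] [ 0.23899279 -0.09591377  0.11065236] 9.65
```

View pics/scene6.png

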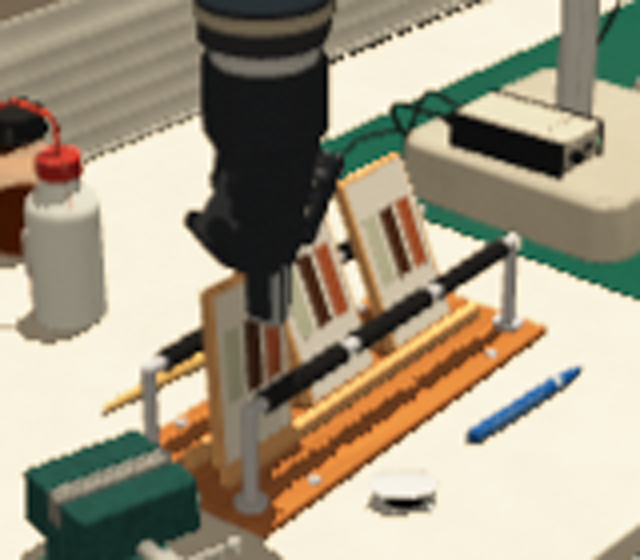

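The left panel is nearly upright, with its top at about (210,285), so I keep pushing it slowly.

{"fn": "apply_moves", "kwargs": {"delta_pos": [[0.08, 0, 0], [0.08, 0, 0], [0.07, 0, 0], [0.07, 0, 0], [0.07, 0, 0], [0, 0, 0], [0, 0, 0]], "roll": [0, 0, 0, 0, 0, 0, 0], "fingers": [1, 1, 1, 1, 1, 1, 1]}}

```text
clock: 10.4
position: [0.5641, 0.0022, 0.1072]
orientation: [-3.141, 0.0, 0.075]
ft_force: [0.5, 0.7, 0.3]
width: 0.001
```

```bash
python3 look.py 7 1
```

```text
[0.00330824 0.09316349 0.10721495] [-3.14144871e+00  2.49145906e-04  7.46341148e-02] [0.54999889 0.67010844 0.27753975] 10.4
```

View pics/scene7.png

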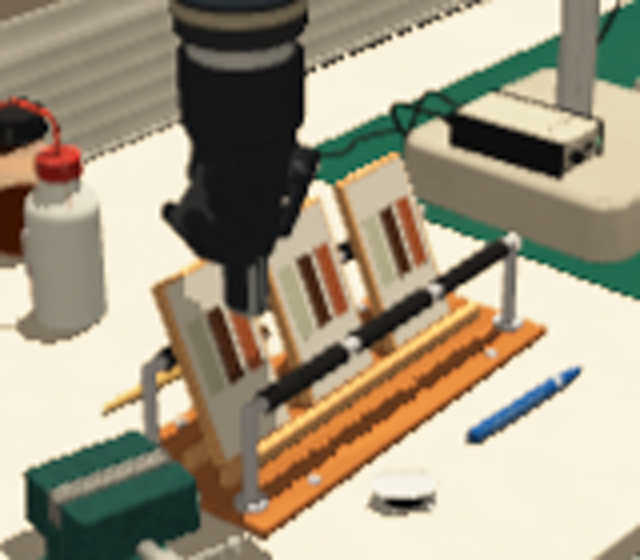

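It has tipped over. I retreat, rise, and move clear of the view to check.

{"fn": "apply_moves", "kwargs": {"delta_pos": [[-0.2, 0, 0], [-0.4, 0, 0], [-0.4, 0, 0], [-0.4, 0, 0], [-0.4, 0, 0], [-0.4, 0, -0.2], [0, 0, -0.5], [0, 0, -0.5], [0, 0, -0.5], [0, 0, -0.5], [-0.3, 0.4, 0], [-0.3, 0.5, 0], [-0.3, 0.5, 0], [-0.3, 0.5, 0], [-0.3, 0.5, 0], [-0.3, 0.5, 0], [-0.3, 0.5, 0], [-0.3, 0.5, 0], [-0.3, 0.5, 0], [-0.3, 0.5, 0]], "roll": [0, 0, 0, 0, 0, 0, 0, 0, 0, 0, 0, 0, 0, 0, 0, 0, 0, 0, 0, 0], "fingers": [1, 1, 1, 1, 1, 1, 1, 1, 1, 1, 1, 1, 1, 1, 1, 1, 1, 1, 1, 1]}}

```text
clock: 12.45
position: [0.3216, -0.262, 0.2173]
orientation: [-3.142, -0.0, 0.075]
ft_force: [0.2, 0.8, -0.6]
width: -0.002
```

{"fn": "apply_moves", "kwargs": {"delta_pos": [[0, 0.6, 0], [0, 0.6, 0], [0, 0.6, 0], [0, 0.6, 0], [0, 0.6, 0], [0, 0, 0], [0, 0, 0], [0, 0, 0]], "roll": [0, 0, 0, 0, 0, 0, 0, 0], "fingers": [1, 1, 1, 1, 1, 1, 1, 1]}}

```text
clock: 13.25
position: [0.3338, -0.41, 0.2173]
orientation: [-3.141, 0.0, 0.075]
ft_force: [0.4, -0.6, -0.0]
width: -0.001
```

```bash
python3 look.py 8 0; python3 - <<'E'
from h import *
from station import models
for n in("top","scene"):
    c=load(n+"8")
    for t in ("panel_a","brush","fibre_pen","loupe","polish_tin"):
        for d in models.outline_of(t,c)[:4]: print(n,t,round(d["conf"],2),d["box"])
E
```

```text
[-0.25731411 -0.30057898  0.21726978] [-3.14085871e+00  3.71743116e-04  7.47936204e-02] [ 0.39242277 -0.60667389 -0.01384382] 13.25
top panel_a 0.89 [311.5, 141.3, 348.2, 179.8]
top panel_a 0.79 [243.8, 153.8, 271.1, 186.1]
top panel_a 0.76 [281.3, 145.9, 307.1, 185.0]
top brush 0.5 [254.8, 141.9, 304.0, 146.0]
top fibre_pen 0.51 [304.8, 216.6, 342.5, 220.4]
top loupe 0.71 [262.5, 215.2, 277.1, 228.1]
top loupe 0.4 [233.7, 149.0, 356.2, 210.0]
top polish_tin 0.94 [156.1, 229.5, 183.0, 256.5]
scene panel_a 0.91 [242.7, 157.8, 275.4, 213.9]
scene panel_a 0.68 [218.1, 170.9, 253.8, 225.5]
scene panel_a 0.64 [260.8, 150.3, 291.1, 196.9]
scene panel_a 0.32 [213.1, 167.4, 314.5, 244.2]
scene brush 0.48 [219.9, 203.0, 224.1, 205.2]
scene fibre_pen 0.62 [295.9, 201.1, 325.8, 221.6]
scene loupe 0.47 [273.7, 230.3, 288.0, 238.0]
scene polish_tin 0.81 [202.7, 275.9, 236.8, 305.1]
```

View pics/scene8.png

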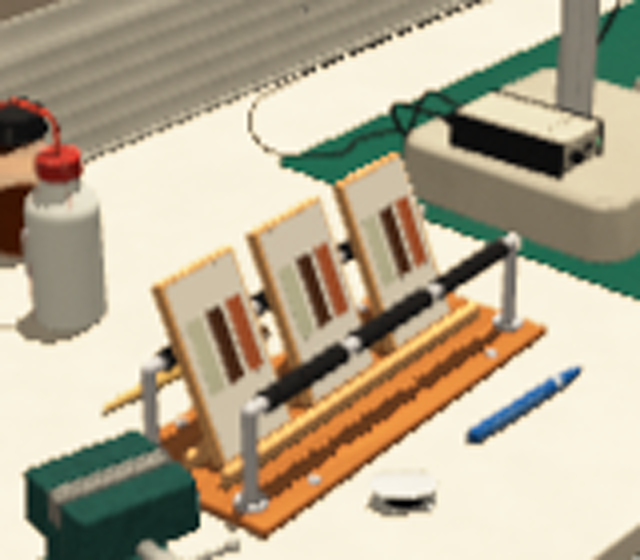

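View pics/top8.png

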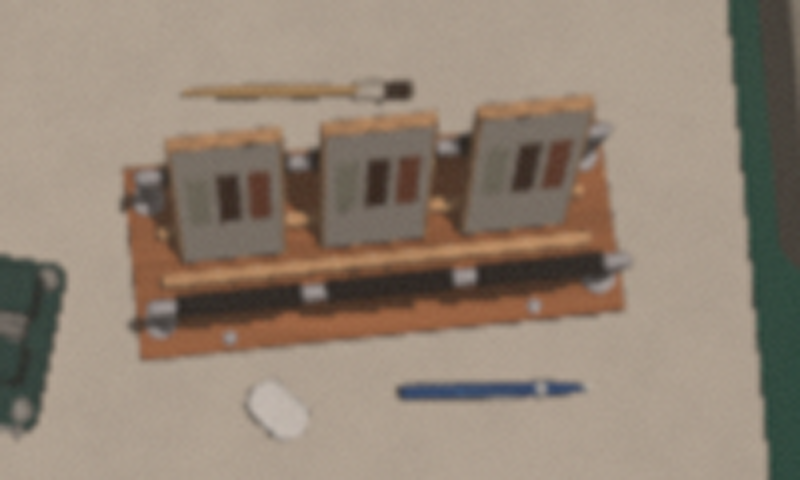

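```bash
python3 - <<'E'
from h import *
c=load("top8")
for nm,u,z in(("top1",(225,146),.127),("top2",(380,128),.127),("topc",(533,112),.127),("b1",(232,262),.022),("b2",(373,246),.022),("bc",(514,232),.022)): print(nm,w2rest(back(c,((u[0]+.5)/4-.5+200,(u[1]+.5)/4-.5+120),z)))
E
python3 -c "
from station import ticket; print(ticket.job_done())"
```

```text
top1 [0.04286499 0.09222782 0.127     ]
top2 [0.04404838 0.0009666  0.127     ]
topc [ 0.04416223 -0.08907977  0.127     ]
b1 [-0.0089499   0.09440082  0.022     ]
b2 [-0.0080394   0.00214009  0.022     ]
bc [-0.00843885 -0.09003618  0.022     ]
the job is handed in; nothing more can be done
None
```

I tipped the two near-leaning panels (left and middle places) over one at a time with closed fingertips, and handed the job in at about 13 s. All three panels now lean on the far rail.

In the last pictures:
- **Panel tops:** their near upper edges are at x of about +43, +44 and +44 mm in the rest frame, so all lean alike and well past the 30 mm limit.
- **Panel feet:** the feet are in the groove at y of about +94, +2 and -90 mm. That is within about 2 mm of where the left and middle panels stood at the start.
- **Other things:** the panel that already leaned back looks unmoved. So do the brush, fibre pen, loupe and polish tin.
- **Forces:** the wrist readings I took stayed around 1 N, but they were only read at the end of each move. Any brief peak during a push would not show.
- **Robot:** it was parked clear of everything at handover.

The fitted rest outline was about 1 pixel (2–3 mm) off in places, and the outline network gave some low-confidence false finds. Neither mattered at the clearances I used. No check failed, and handing in reports no verdict.

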